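Load a cell into the spring-flap battery tester

ROBOT

A 6-joint arm with a two-finger parallel gripper is mounted at the origin on a cart in front of the work surface, level with it; the furniture and walls round the work are solid. World frame = base frame: x ahead of the robot, y to its left, z up, the work surface at z = 0. Lengths are in m, angles in degrees, forces in N, time in s.
With the tool pointing down it reaches from about 0.35 to 0.875 m from the base axis. Payload 4.2 kg.
Tool frame: the origin (TCP) lies between the finger pads; the fingertips stand 17 mm ahead of it and the grasp point (between the pads) lies 2 mm behind it; z points along the fingers, y is the direction in which the jaws open and shut (so a half turn about z gives the same grasp; the last joint's range is limited). The gripper opens to 87 mm and grips with 3 to 60 N. Pads are 19 mm wide; open, the fingers measure 117 mm over their backs; the gripper's body (75 mm by 190 mm) begins 51 mm behind the grasp point.
Start: joints at [-55.485, 22.042, 0.453, 0, -68.411, -14.817], TCP at [0.211, -0.588, 0.24] pointing down, gripper open.
Joint ranges: [-179.83, 179.83], [-69.29, 118.12], [-61.27, 80.66], [-181.25, 117.63], [-171.15, -9.14], [-177.46, 177.46]. Speed limits (degrees/s): [159.86, 159.86, 180, 180, 180, 180].

INTERFACE

Orientations are given as a 3x3 rotation matrix whose columns are the frame's x, y, z axes.
In Python, from station import r gives the robot as it stands.
- The arm moves only by the shell command python3 -m creep 'ROWS'. ROWS is JSON, a list of rows, each a list of 7 numbers: the opening, from 0 (shut) to 1 (fully open), then the shift along the tool's x, y, z scaled (see below), then the turn, a rotation vector about the tool's x, y, z scaled (see below). A call has 1 to 5 rows; each row is the pose to reach, as a shift and turn from the pose measured when the call began, along the tool's axes at that moment, turning the shorter way round; what a row does not reach only later rows make up. The controller multiplies each number of a shift by 300 mm and each number of a turn by 180 degrees. A row lasts 1/12 s, in which the tool goes at most 41.7 mm and 7.16 degrees, less where a joint would pass 70% of its speed; a pose out of reach is approached as far as the arm can. A call with a number of a shift or a turn outside -1 to 1 is refused whole. A call with a gripper value outside its range is refused whole. The fingers move at their own pace and stop on an object; the grip force is fixed at half the most. Time passes only in rows, so rows that repeat a pose let the fingers close. It gives the time, the measured TCP pose, the force and the opening at its end, in the units of the state.
- r.sense(): the state, without advancing time (a new reading comes with each control period).
- r.capture(name): name is "scene" or "side" or "wrist"; returns the picture (400x640x3 uint8, blue, green, red); there is no depth.
- r.camera_model(name): a dict with "mtx" (3x3 intrinsics, pixels), "R" (3x3) and "t" (3): a world point X has camera coordinates R X + t; the wrist camera has in their place "mount" (4x4, takes a point from camera to tool coordinates, whose origin is the TCP and whose axes are the flange's). Camera axes: x right, y down, z forward; pixel columns grow to the right and rows downward; lengths in m; the calibration is good to about 2 mm. A picture is of the moment at which its call begins: read the wrist's pose just before it. camera_model takes no time and is no camera call.
- r.finish_job(): hands the job in, once; it reports no verdict.
Trained networks look in the newest picture that a camera, given by its name, has taken for a name from the list of things; names that differ only in an ending like _2 or _b are one class to them, and where a whole thing is asked for, a point or a joint stands for the part that bears it (a point fixed in the world has none). Each returns a list of dicts, best first, with "score" (0 to 1); they miss things now and then, are a little off and sometimes report something else, mostly with a low value. They report only what shows in the picture. A call takes as long as a camera call.
- r.recognise(camera, target): "rect" ([left, top, right, bottom] as shares, 0 to 1, of the picture: columns of its width, rows of its height, round what is visible of it).
- r.outline_of(camera, target): "pixels" (400x640 bool, what is visible of it) and "rect" ([left, top, right, bottom] as shares, 0 to 1, of the picture: columns of its width, rows of its height, round what is visible of it).
The state is a dict: "time_s": time; "joints": joint angles; "joint_velocities": joint speeds; "effort": joint torques, N m; "tcp_pos": TCP position; "ee_rot": TCP orientation; "wrist_force": force on the tool from outside, world axes, zero at the start; "moment": the same for the moment, N m; "gripper_width": opening from 0.0 (shut) to 1.0 (fully open).
Only numpy, scipy, OpenCV 4.12 (cv2) and the standard library are available. Lean on these libraries where they do the work, as an engineer would, in place of code of your own. Each camera call takes 0.05 s, during which the arm holds its last target.

TASK

Load the green battery cell into the battery tester without gripping or lifting it: press the red paddle down with one fingertip so that the sprung flap stands open, and while it is held open push the cell along its channel with the other fingertip, under the flap, until it is fully home against the end contact. Then let the paddle go so that the flap comes down on the cell and holds it, and leave the other things on the table where they are.

Things in the scene. Friction and masses are not known exactly. Their poses are not given: they have to be found in the camera images.
- tester: Battery tester, fixed to the table; place and heading vary. Grey base 222 x 120 mm, 8 mm thick. Origin on the table plane, below the hinge line and level in x with the front of the flap's lip. x: push direction along the channel, away from the robot, up to 25 degrees off; y left; z up. Other x, y, z are in this frame. A grey meter housing 44 mm high, dial on top, ends the channel at x = +42 mm.
- channel_floor (a point): Rear end of the channel's floor, on its centre line: x = -125, y = -38, z = 22 mm. The black channel runs along x to the end contact, open above and at the rear. Two aluminium rails, 15 mm apart inside, guide the cell; they rise only 3 mm (to z = 25 mm), so a fingertip at z 27 to 32 mm passes over them and still meets the cell, whose top is at z = 36 mm.
- hinge_line (a point): Point on the flap's hinge axis, which runs along x at y = 0, z = 30 mm. Two fixed hinge lugs, 34 mm high, stand at x -2 to +2 and +37 to +42 mm, y -7 to +7 mm.
- flap (a joint): Angle (rad) of the red one-piece seesaw of flap (-y side) and paddle (+y side) on the hinge; 0 = flap shut, grows to 0.75 as the paddle goes down and the flap up. A spring shuts it: 2 N at the paddle begins to open it, 3.5 N holds 0.5. The flap clears the cell from about 0.33; resting on a loaded cell it reads about 0.29.
- lip (a point): Bottom of the flap's front lip, on the channel's centre line (x = 0); moves with the flap. The lip is 14 mm wide and 3 mm thick in x; shut, it hangs to 3 mm above the channel floor and blocks the cell, which cannot push it open. Behind it the flap's plate covers the channel from x = 0 to +36 mm, y -52 to -2 mm, its top at z = 41 mm when shut.
- paddle_rear (a point): On the paddle's top near its rear end: x = -110 mm, 34 mm out from the hinge. The flat paddle runs along x from -125 to +36 mm and reaches 14 to 48 mm out from the hinge; at joint 0 it slopes up and outward by 0.5 rad (this point at z 44 mm), at 0.5 it is level with its top at z = 28 mm. A fingertip may slide along it in x while holding it down.
- end_contact (a point): Brass end contact in the channel's end face: x = +42, y = -38, z = 29 mm. Two fingertips at one height of z about 29 mm, one at y about +34 mm on the paddle, the other at y = -38 mm behind the cell, hold the flap open (about 0.47 rad) and push the cell here at the same time.
- cell: Green cell, 51 mm long, 14 mm thick, 23 g; does not roll. Lies in the channel, its gold end (tail) to the rear, its green end (nose, own +y) to the end contact, 12 to 40 mm short of the lip at the start. Origin on its underside, 26 mm behind the nose and 24 mm ahead of the tail. Fully home, the origin is at x = +16 mm and the tail stands 8 mm out before the lip: no finger goes under the flap.
- spool: Bystander: blue thread spool, 31 mm wide, 38 mm high, stands on the table right of the tester; origin at the centre of its underside.
- eyeglass: Bystander: black watchmaker's loupe, 36 mm wide, 26 mm high, left of the tester; origin at the centre of its underside.
- oil_bottle: Bystander: small blue dropper bottle, 28 mm wide, 66 mm high; origin at the centre of its underside.
- tape: Bystander: tan roll of tape lying flat, 98 mm wide, 24 mm high; origin at the centre of its underside.
- tin: Bystander: round green and gold tin, 61 mm wide, 25 mm high; origin at the centre of its underside.

How it is judged (in metres and radians):
On the way, in this order (a step that is already met when the one before it is completed fails the run):
1. the paddle is pressed and the flap stands open while the cell is still in front of it (value of joint flap above 0.32 rad and x of cell in the frame of tester below -0.022 m), for 0.1 s.
2. a finger still holds the paddle down while the cell has come to the end contact (value of joint flap above 0.32 rad and contact force between the fingers and flap above 0.5 N and x of cell in the frame of tester above 0.012 m), for 0.1 s.
At the end, for the whole second after the job is handed in: The cell lies at rest on the channel floor between the rails with its leading end within 4 mm of the end contact, and the released flap rests on it and presses it down (joint 0.2 to 0.36 rad, at least 0.5 N) (x of cell in the frame of tester between 0.012 and 0.019 m and y of cell in the frame of tester between -0.042 and -0.034 m and z of cell in the frame of tester below 0.025 m and value of joint flap between 0.2 and 0.36 rad and contact force between flap and cell above 0.5 N and linear speed of cell below 0.02 m/s); the robot touches nothing.
It fails at once if the cell is lifted or thrown out of its channel (more than 8 mm up) (z of cell in the frame of tester above 0.03 m).
It fails at once if the cell is tipped up (more than about 20 degrees) (angle between cell's own z axis and vertical above 0.35 rad).
It fails at once if a bystander is moved more than 15 mm (distance of any of spool, eyeglass, oil_bottle, tape, tin from where it was at the start of the episode above 0.015 m).
It also fails if it takes over 32 s, if anything falls off the work surface, if the arm or the gripper's body presses on something with over 40 N, if the wrist force passes 120 N, or if a joint passes its speed limit or range.

## Working session

There is one attempt and no reset: what is moved stays moved. The work goes in short steps, Python scripts to look and compute and a shell command to move; the robot and the scene stay as the last step left them, time stands still between calls to the robot, and variables do not carry over. Pictures are saved under pics/ and viewed, and the job is handed in when it is done.

```bash
ls; mkdir -p pics
python3 - <<'E'
from station import r
import cv2,numpy as np
np.set_printoptions(precision=4,suppress=True)
s=r.sense(); print(s)
for n in ["scene","side"]:
    im=r.capture(n); cv2.imwrite(f"pics/{n}0.png",im)
    m=r.camera_model(n); print(n,m)
    for t in ["tester","cell","flap","paddle_rear","lip","end_contact","channel_floor","hinge_line","tape","tin","oil_bottle","spool","eyeglass"]:
        try:
            d=r.recognise(n,t); print(t,[(round(x['score'],2),np.round(np.array(x['rect'])*[640,400,640,400],1).tolist()) for x in d[:2]])
        except Exception as e: print(t,e)
print(r.camera_model("wrist"), r.sense()['time_s'])
E
```

```text
pics
{'time_s': 0.0, 'joints': array([-55.4851,  22.0926,   0.3797,  -0.0287, -68.4104, -14.8138]), 'joint_velocities': array([-0.0528, -0.0193, -0.0727, -0.1835,  0.0512, -0.0539]), 'effort': array([ -0.0004, -39.0667,  18.7401,   4.2199,   0.0109,  -0.0002]), 'tcp_pos': array([ 0.2105, -0.5879,  0.2384]), 'ee_rot': array([[-0.9415, -0.3369, -0.0008],
       [-0.3369,  0.9415,  0.002 ],
       [ 0.0001,  0.0022, -1.    ]]), 'wrist_force': array([ 0.6329, -0.0248,  0.2269]), 'moment': array([0.0093, 0.022 , 0.0647]), 'gripper_width': 1.0004340467434116}
scene {'mtx': array([[410.9   ,   0.    , 318.9205],
       [  0.    , 410.9   , 203.7213],
       [  0.    ,   0.    ,   1.    ]]), 'R': array([[-0.7697, -0.6384,  0.0054],
       [-0.4962,  0.5929, -0.6342],
       [ 0.4017, -0.4908, -0.7732]]), 't': array([0.4102, 0.3259, 0.8419])}
tester [(0.82, [246.8, 179.3, 338.7, 239.1])]
cell [(0.53, [302.4, 197.4, 324.3, 208.1])]
flap [(0.98, [264.3, 184.8, 326.3, 226.8])]
paddle_rear [(0.87, [270.0, 184.0, 330.2, 227.9])]
lip [(0.71, [267.6, 188.7, 328.4, 225.9])]
end_contact []
channel_flo
[... 847 characters left out ...]
8.1])]
channel_floor [(0.92, [261.3, 193.6, 336.2, 227.6])]
hinge_line [(0.91, [269.5, 197.4, 336.9, 229.6]), (0.61, [303.6, 199.0, 321.9, 201.7])]
tape [(0.76, [323.5, 140.7, 348.6, 161.8])]
tin [(0.72, [360.6, 148.9, 378.1, 163.2]), (0.34, [282.6, 195.4, 336.5, 214.4])]
oil_bottle [(0.8, [331.6, 295.3, 344.9, 315.8])]
spool [(0.39, [296.0, 182.7, 298.5, 199.0])]
eyeglass []
{'mtx': array([[300.686 ,   0.    , 317.3569],
       [  0.    , 300.686 , 196.7254],
       [  0.    ,   0.    ,   1.    ]]), 'mount': array([[-0.0002, -0.9518, -0.3067,  0.0857],
       [ 1.    , -0.0002, -0.0001,  0.0005],
       [ 0.    , -0.3067,  0.9518, -0.1455],
       [ 0.    ,  0.    ,  0.    ,  1.    ]])} 1.4
```

View images.

Run:
```python
import cv2
a=cv2.imread('pics/scene0.png');b=cv2.imread('pics/side0.png')
cv2.imwrite('pics/scene_c.png',cv2.resize(a[160:260,230:360],None,fx=6,fy=6,interpolation=cv2.INTER_CUBIC))
cv2.imwrite('pics/side_c.png',cv2.resize(b[130:250,250:390],None,fx=5,fy=5,interpolation=cv2.INTER_CUBIC))
```

```text
(no output)
```

View pics/scene0.png

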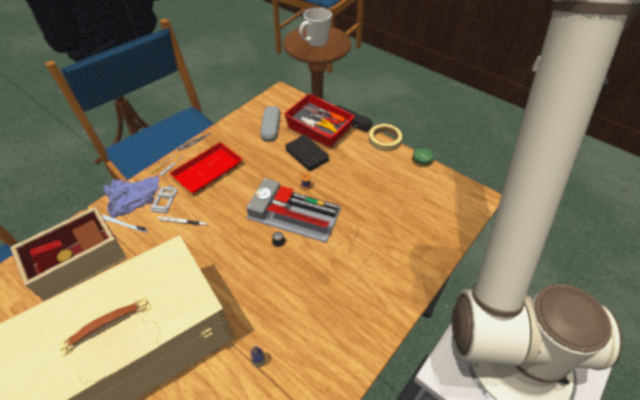

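View pics/side0.png

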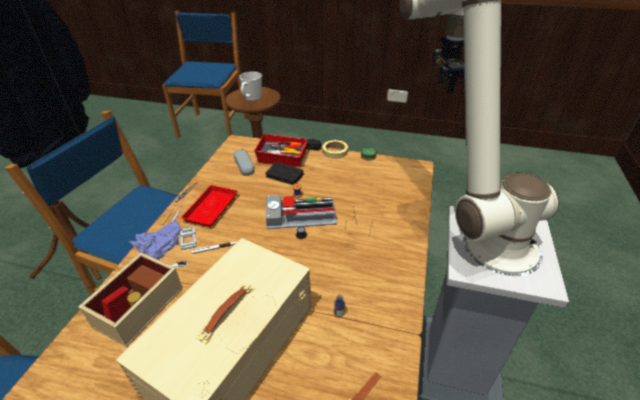

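```bash
sleep 1
```

```text
(no output)
```

View pics/scene_c.png

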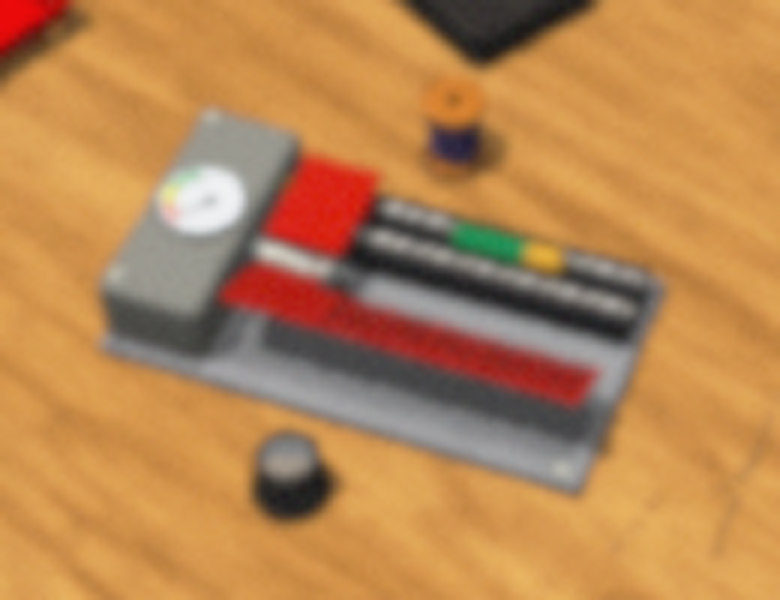

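View pics/side_c.png

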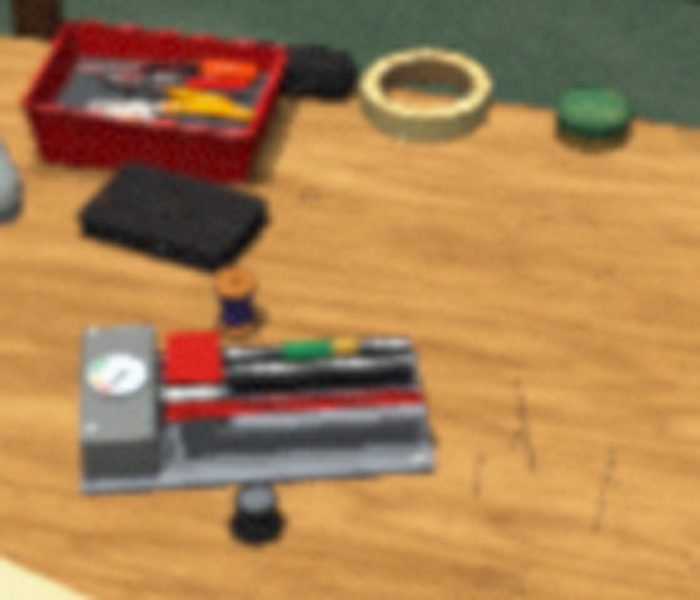

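```bash
cat > h.py <<'E'
import numpy as np
from scipy.optimize import least_squares
np.set_printoptions(precision=4,suppress=True)
def T(p,P):
    x,y,th=p[:3]; c,s=np.cos(th),np.sin(th)
    P=np.asarray(P,float)
    return np.stack([x+c*P[:,0]-s*P[:,1],y+s*P[:,0]+c*P[:,1],P[:,2]],1)
def proj(m,X):
    c=X@m['R'].T+m['t']; q=c@m['mtx'].T; return q[:,:2]/q[:,2:]
def wristmodel(m,s):
    M=np.asarray(m['mount']); Rt=np.asarray(s['ee_rot']); Rc=Rt@M[:3,:3]; o=np.asarray(s['tcp_pos'])+Rt@M[:3,3]
    return dict(mtx=m['mtx'],R=Rc.T,t=-Rc.T@o)
def ray(m,uv,z):
    d=np.linalg.inv(m['mtx'])@np.array([uv[0],uv[1],1.]); d=m['R'].T@d; o=-m['R'].T@m['t']
    return o+d*(z-o[2])/d[2]
E
python3 - <<'E'
from h import *
from station import r
P=np.array([[0,-52,41],[36,-52,41],[0,-2,41],[-125,43.1,51.2],[-125,13.2,35]])/1e3
a=np.array([[380,178],[305,155],[345,255],[578,403],[598,370]])/6+[230,160]
b=np.array([[220,332],[167,333],[222,380],[424,402],[424,392]])/5+[250,130]
ms,mb=r.camera_model('scene'),r.camera_model('side')
f=lambda p:np.r_[(proj(ms,T(p,P))-a).ravel(),(proj(mb,T(p,P))-b).ravel()]
o=least_squares(f,[0.5,0,0]); print(o.x,np.degrees(o.x[2]),o.fun.round(1))
print('cell tail/nose rough', ray(ms,(230+565/6,160+258/6),.03),ray(ms,(230+455/6,160+235/6),.03))
for n,m,uv,z in [('spool',ms,(230+455/6,160+90/6),.038),('loupe',ms,(230+288/6,160+450/6),.026),('bottle',ms,(256,352),.06)]: print(n,ray(m,uv,z))
E
```

```text
[0.6274 0.0199 0.3421] 19.60279869182931 [ 0.1 -0.1  0.   0.2 -1.5  0.8 -0.2  0.8  0.4  1.   0.  -1.3 -0.5 -0.8
  0.2 -1.   0.8 -0.9 -0.4 -1.2]
cell tail/nose rough [ 0.5591 -0.0527  0.03  ] [ 0.6042 -0.032   0.03  ]
spool [ 0.656  -0.0921  0.038 ]
loupe [0.5838 0.0963 0.026 ]
bottle [0.4093 0.3398 0.06  ]
```

```bash
python3 -m creep '[[0.66,-0.9,0.76,0.16,0,0,0],[0.66,-0.9,0.76,0.16,0,0,0],[0.66,-0.9,0.76,0.16,0,0,0],[0.66,-0.9,0.76,0.16,0,0,0],[0.66,-0.9,0.76,0.16,0,0,0]]'; python3 -m creep '[[0.66,-0.9,0.76,0.16,0,0,0],[0.66,-0.9,0.76,0.16,0,0,0],[0.66,-0.9,0.76,0.16,0,0,0],[0.66,-0.9,0.76,0.16,0,0,0],[0.66,-0.9,0.76,0.16,0,0,0]]'
```

```text
time_s: 1.82
tcp_pos: [0.3148, -0.4083, 0.2115]
ee_rot: [[-0.942, -0.336, 0.0], [-0.336, 0.942, -0.0], [-0.0, -0.001, -1.0]]
wrist_force: [1.1, 0.0, 0.0]
gripper_width: 0.717
time_s: 2.23
tcp_pos: [0.4186, -0.2294, 0.1838]
ee_rot: [[-0.942, -0.337, 0.002], [-0.337, 0.942, -0.001], [-0.001, -0.001, -1.0]]
wrist_force: [0.9, -0.3, 0.4]
gripper_width: 0.662
```

```bash
python3 -m creep '[[0.66,-0.636,0.542,0.113,0,0,0],[0.66,-0.636,0.542,0.113,0,0,0],[0.66,-0.636,0.542,0.113,0,0,0],[0.66,-0.636,0.542,0.113,0,0,0],[0.66,-0.636,0.542,0.113,0,0,0]]'; python3 -m creep '[[0.66,-0.1,0.085,0.018,0,0,0],[0.66,-0.1,0.085,0.018,0,0,0],[0.66,-0.1,0.085,0.018,0,0,0]]'
python3 - <<'E'
from station import r
from h import *
import cv2,pickle
s=r.sense(); im=r.capture('wrist'); cv2.imwrite('pics/w1.png',im); pickle.dump((s,r.camera_model('wrist')),open('w1.pkl','wb'))
print(s['tcp_pos'],s['gripper_width'])
for t in ["cell","tester"]:
    d=r.recognise('wrist',t); print(t,[(round(x['score'],2),np.round(np.array(x['rect'])*[640,400,640,400],1).tolist()) for x in d[:2]])
E
```

```text
time_s: 2.65
tcp_pos: [0.5214, -0.05, 0.1562]
ee_rot: [[-0.941, -0.337, 0.002], [-0.337, 0.941, -0.001], [-0.002, -0.001, -1.0]]
wrist_force: [0.0, -1.1, -0.5]
gripper_width: 0.658
time_s: 2.9
tcp_pos: [0.5418, -0.0139, 0.1502]
ee_rot: [[-0.94, -0.34, 0.002], [-0.34, 0.94, -0.001], [-0.001, -0.001, -1.0]]
wrist_force: [0.2, -0.1, 0.1]
gripper_width: 0.654
[ 0.5418 -0.0139  0.1502] 0.6537158626820438
cell [(0.71, [270.0, 199.4, 287.1, 252.0])]
tester [(0.65, [253.9, 153.3, 375.2, 334.3])]
```

View pics/w1.png

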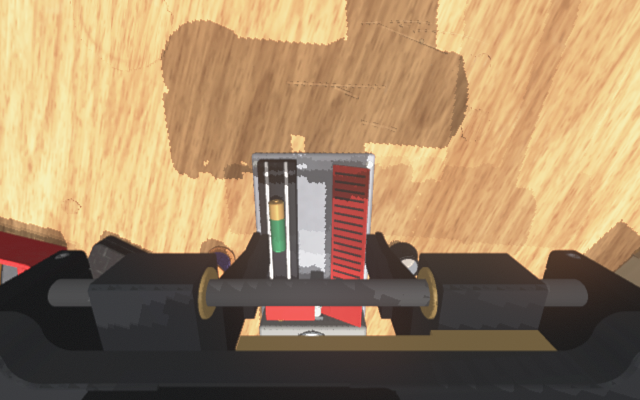

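Run:
```python
import cv2
a=cv2.imread('pics/w1.png')
cv2.imwrite('pics/w1c.png',cv2.resize(a[145:265,235:395],None,fx=5,fy=5,interpolation=cv2.INTER_CUBIC))
```

```text
(no output)
```

View pics/w1c.png

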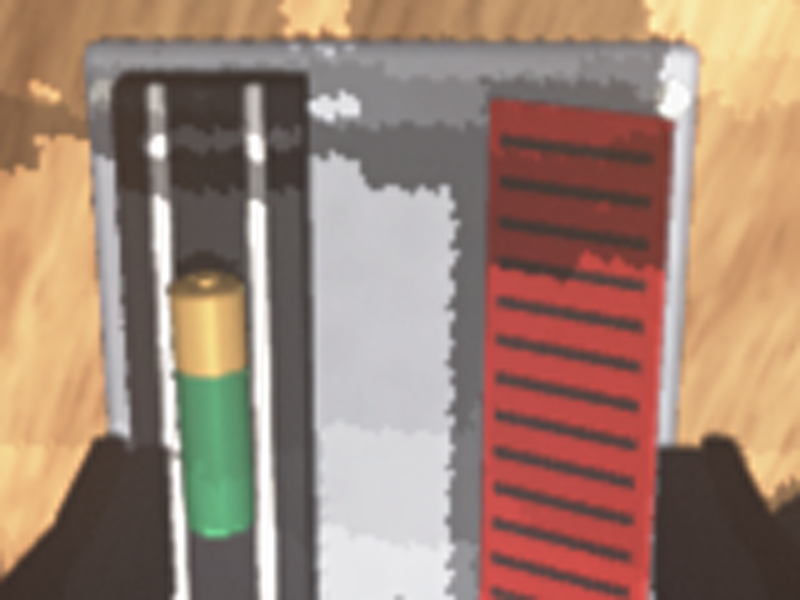

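```bash
cat > fit.py <<'E'
from h import *
import pickle
s,m=pickle.load(open('w1.pkl','rb')); m=wristmodel(m,s)
C=lambda u,v:np.array([235+u/5,145+v/5])
pts=[((-.125,.0132,.035),C(490,100)),((-.125,.0431,.0512),C(672,122))]
rail=[(-.0305,C(247,100)),(-.0305,C(262,560)),(-.0455,C(165,100)),(-.0455,C(186,560))]
def f(p):
    X=T(p,[a for a,_ in pts]+[(p[3+i],y,.025) for i,(y,_) in enumerate(rail)])
    return (proj(m,X)-np.array([b for _,b in pts]+[b for _,b in rail])).ravel()
o=least_squares(f,[.627,.02,.342,-.12,-.06,-.12,-.06]);p=o.x
print(p,np.degrees(p[2]),o.fun.round(1))
def tf(X,p=p):
    d=X[:2]-p[:2];c,si=np.cos(p[2]),np.sin(p[2]); return np.array([c*d[0]+si*d[1],-si*d[0]+c*d[1],X[2]])
for nm,uv,z in [('chan rear L',C(115,72),.022),('chan rear R',C(308,72),.022),('baseL',C(88,40),.008),('baseR',C(697,43),.008),('tail top',C(207,280),.034),('tail end',C(205,270),.031),('nose',C(220,537),.030)]: print(nm,tf(ray(m,uv,z)))
t=s['tcp_pos'];print('tcp in tester',tf(t),'yaw err',np.degrees(np.arctan2(-s['ee_rot'][0,1],s['ee_rot'][1,1])-p[2]))
E
python3 fit.py
```

```text
[ 0.6302  0.0182  0.3432 -0.1228 -0.0282 -0.1227 -0.0281] 19.666435722913473 [-0.3  0.1  0.3 -0.1  0.  -0.  -0.2  0.   0.  -0.   0.2 -0. ]
chan rear L [-0.1273 -0.055   0.022 ]
chan rear R [-0.1274 -0.0195  0.022 ]
baseL [-0.1308 -0.0626  0.008 ]
baseR [-0.1307  0.0544  0.008 ]
tail top [-0.091  -0.0378  0.034 ]
tail end [-0.092  -0.0386  0.031 ]
nose [-0.0361 -0.0379  0.03  ]
tcp in tester [-0.0941 -0.0005  0.1502] yaw err 0.23582964069615114
```

```bash
python3 -m creep '[[0.76,0.053,-0.005,0.12,0,0,0.0013],[0.76,0.053,-0.005,0.227,0,0,0.0013],[0.76,0.053,-0.005,0.227,0,0,0.0013],[0.76,0.053,-0.005,0.227,0,0,0.0013]]'
python3 - <<'E'
from station import r
from fit import tf,p
from h import *
import cv2,pickle
s=r.sense(); im=r.capture('wrist'); cv2.imwrite('pics/w2.png',im); pickle.dump((s,r.camera_model('wrist')),open('w2.pkl','wb'))
cv2.imwrite('pics/w2c.png',cv2.resize(im[100:280,220:420],None,fx=4,fy=4,interpolation=cv2.INTER_CUBIC))
im=r.capture('scene');cv2.imwrite('pics/s2c.png',cv2.resize(im[120:260,220:370],None,fx=4,fy=4,interpolation=cv2.INTER_CUBIC))
print(s['time_s'],tf(s['tcp_pos']),s['ee_rot'],s['gripper_width'],'yaw',np.degrees(np.arctan2(-s['ee_rot'][0,1],s['ee_rot'][1,1])-p[2]))
E
```

```text
time_s: 3.38
tcp_pos: [0.5253, -0.0248, 0.0825]
ee_rot: [[-0.943, -0.331, -0.001], [-0.331, 0.943, -0.002], [0.001, -0.002, -1.0]]
wrist_force: [0.1, -0.3, 0.3]
gripper_width: 0.754
[ 0.6302  0.0182  0.3432 -0.1228 -0.0282 -0.1227 -0.0281] 19.666435722913473 [-0.3  0.1  0.3 -0.1  0.  -0.  -0.2  0.   0.  -0.   0.2 -0. ]
chan rear L [-0.1273 -0.055   0.022 ]
chan rear R [-0.1274 -0.0195  0.022 ]
baseL [-0.1308 -0.0626  0.008 ]
baseR [-0.1307  0.0544  0.008 ]
tail top [-0.091  -0.0378  0.034 ]
tail end [-0.092  -0.0386  0.031 ]
nose [-0.0361 -0.0379  0.03  ]
tcp in tester [-0.0941 -0.0005  0.1502] yaw err 0.23582964069615114
3.3833 [-0.1133 -0.0052  0.0825] [[-0.9435 -0.3314 -0.0006]
 [-0.3314  0.9435 -0.002 ]
 [ 0.0012 -0.0017 -1.    ]] 0.7537350135360088 yaw -0.3128616586367908
```

View pics/w2c.png

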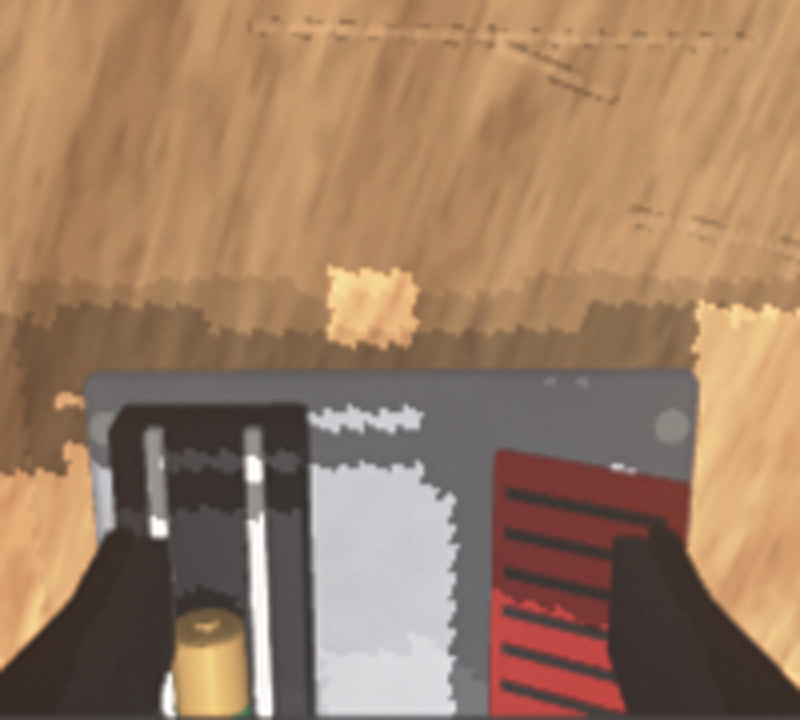

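View pics/s2c.png

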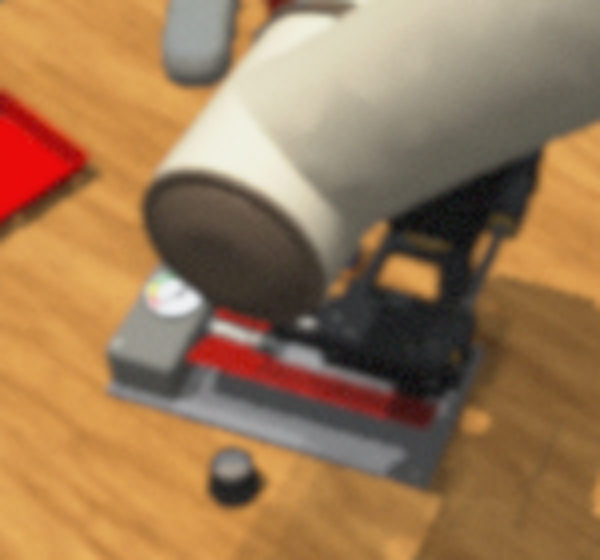

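```bash
python3 -m creep '[[0.76,-0.01,0.009,0.03,0,0,-0.001],[0.76,-0.01,0.009,0.06,0,0,-0.001],[0.76,-0.01,0.009,0.09,0,0,-0.001],[0.76,-0.01,0.009,0.121,0,0,-0.001],[0.76,-0.01,0.009,0.121,0,0,-0.001]]'
sed -i 's/^print/if __name__=="__main__": print/;s/^for nm/if __name__=="__main__":\n  for nm/;s/^t=s/if __name__=="__main__":\n  t=s/' fit.py
cat > st.py <<'E'
from station import r
from fit import tf,p
from h import *
import cv2,sys
n=sys.argv[1]
s=r.sense()
print(s['time_s'],tf(s['tcp_pos']),s['wrist_force'],s['gripper_width'],'yaw',np.degrees(np.arctan2(-s['ee_rot'][0,1],s['ee_rot'][1,1])-p[2]),'zaxis',s['ee_rot'][:,2])
im=r.capture('wrist');cv2.imwrite(f'pics/{n}w.png',cv2.resize(im[100:280,220:420],None,fx=4,fy=4,interpolation=cv2.INTER_CUBIC))
im=r.capture('scene');cv2.imwrite(f'pics/{n}s.png',cv2.resize(im[150:260,220:370],None,fx=5,fy=5,interpolation=cv2.INTER_CUBIC))
im=r.capture('side');cv2.imwrite(f'pics/{n}d.png',cv2.resize(im[150:250,250:370],None,fx=6,fy=6,interpolation=cv2.INTER_CUBIC))
E
python3 st.py a
```

```text
time_s: 3.9
tcp_pos: [0.5299, -0.0201, 0.0469]
ee_rot: [[-0.942, -0.335, 0.005], [-0.335, 0.942, -0.001], [-0.004, -0.002, -1.0]]
wrist_force: [0.6, 2.2, 2.0]
gripper_width: 0.763
3.9 [-0.1073 -0.0023  0.0469] [0.5515 2.2355 2.0051] 0.762658929487721 yaw -0.07270328535325282 zaxis [ 0.0048 -0.0007 -1.    ]
```

```bash
ls pics
```

```text
ad.png
as.png
aw.png
s2c.png
scene0.png
scene_c.png
side0.png
side_c.png
w1.png
w1c.png
w2.png
w2c.png
```

View pics/aw.png

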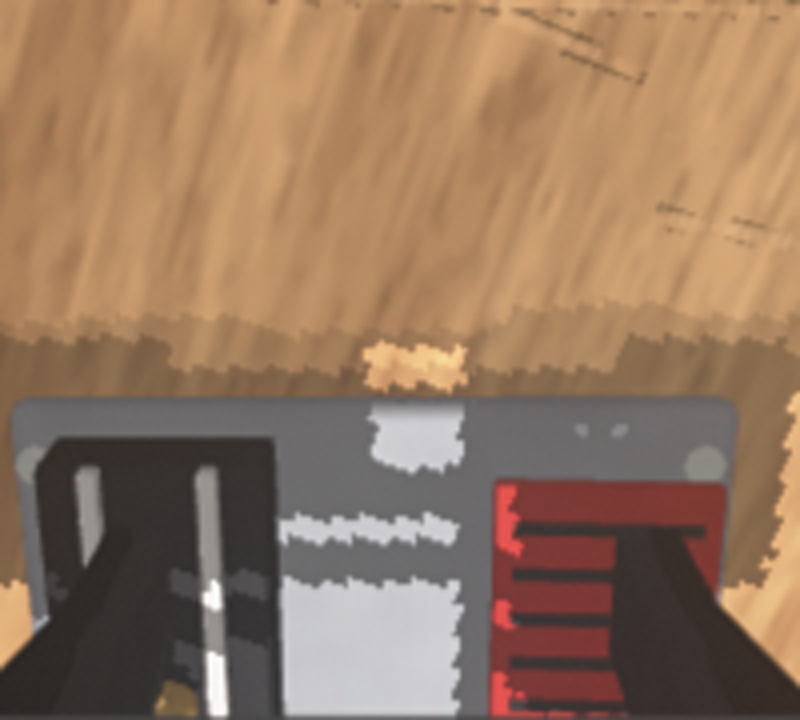

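View pics/ad.png

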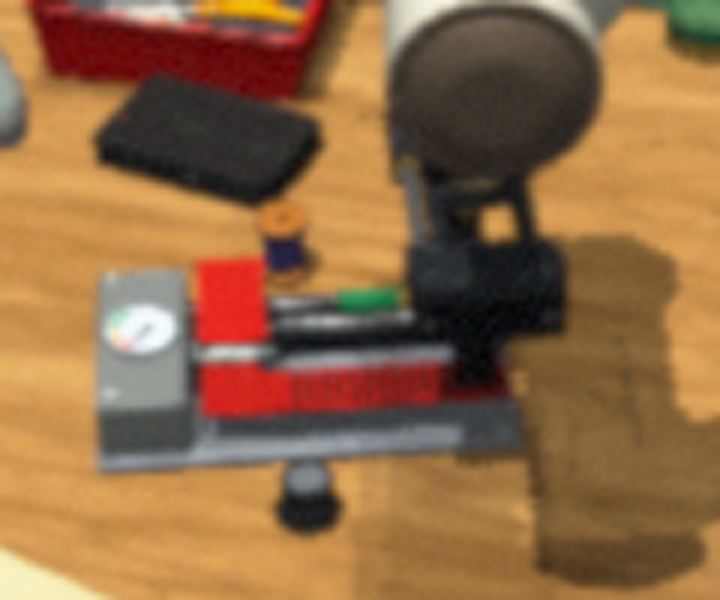

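View pics/as.png

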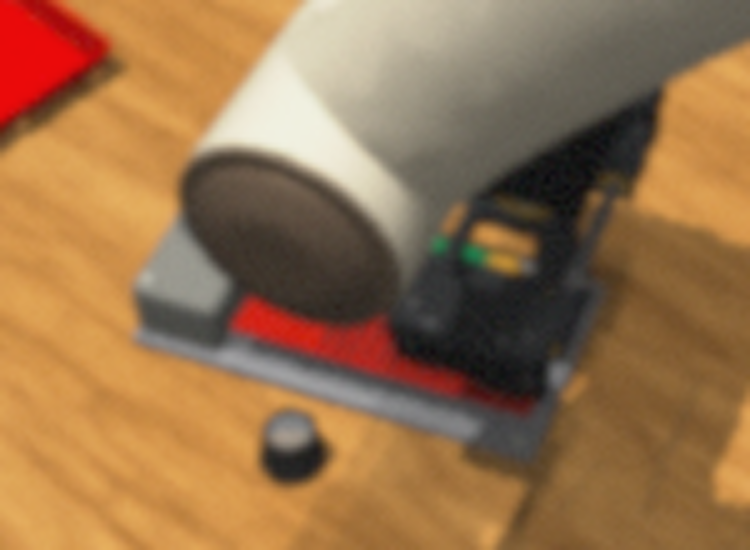

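```bash
python3 -m creep '[[0.76,-0.025,0,0.003,0,0,0],[0.76,-0.05,0,0.003,0,0,0],[0.76,-0.075,0,0.003,0,0,0],[0.76,-0.1,0,0.003,0,0,0],[0.76,-0.125,0,0.003,0,0,0]]'; python3 st.py b
```

```text
time_s: 4.47
tcp_pos: [0.5659, -0.0074, 0.0476]
ee_rot: [[-0.942, -0.336, 0.005], [-0.336, 0.942, -0.001], [-0.004, -0.002, -1.0]]
wrist_force: [-2.6, -1.4, 3.5]
gripper_width: 0.762
4.4667 [-0.0691 -0.0025  0.0476] [-2.6399 -1.3579  3.5167] 0.7617615857147898 yaw -0.05406067225793177 zaxis [ 0.0047 -0.001  -1.    ]
```

View pics/bd.png

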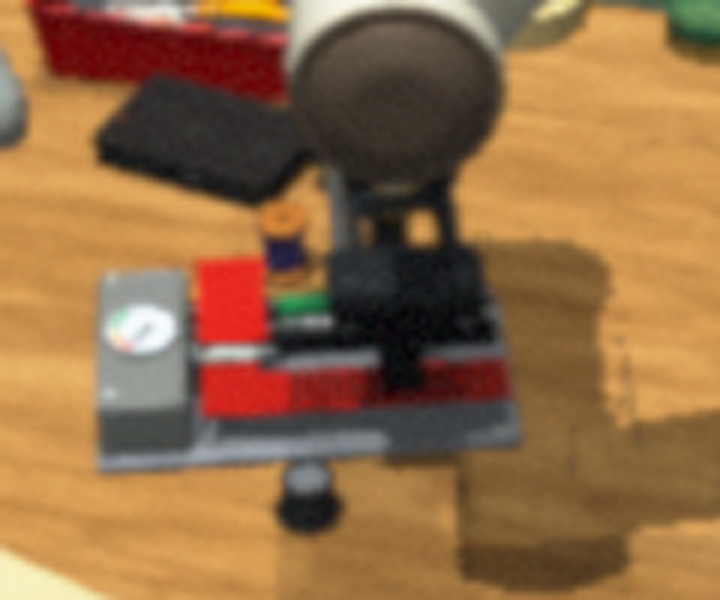

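```bash
python3 -m creep '[[0.76,-0.025,0,0.006,0,0,0],[0.76,-0.05,0,0.006,0,0,0],[0.76,-0.075,0,0.006,0,0,0],[0.76,-0.1,0,0.006,0,0,0],[0.76,-0.125,0,0.006,0,0,0]]'; python3 st.py c
```

```text
time_s: 5.03
tcp_pos: [0.6034, 0.0059, 0.0464]
ee_rot: [[-0.942, -0.336, 0.009], [-0.336, 0.942, -0.0], [-0.008, -0.003, -1.0]]
wrist_force: [-2.3, -0.4, 3.5]
gripper_width: 0.76
5.0333 [-0.0294 -0.0026  0.0464] [-2.3145 -0.4469  3.4973] 0.7596250074102882 yaw -0.04003730629584498 zaxis [ 0.0086 -0.0001 -1.    ]
```

View pics/cd.png

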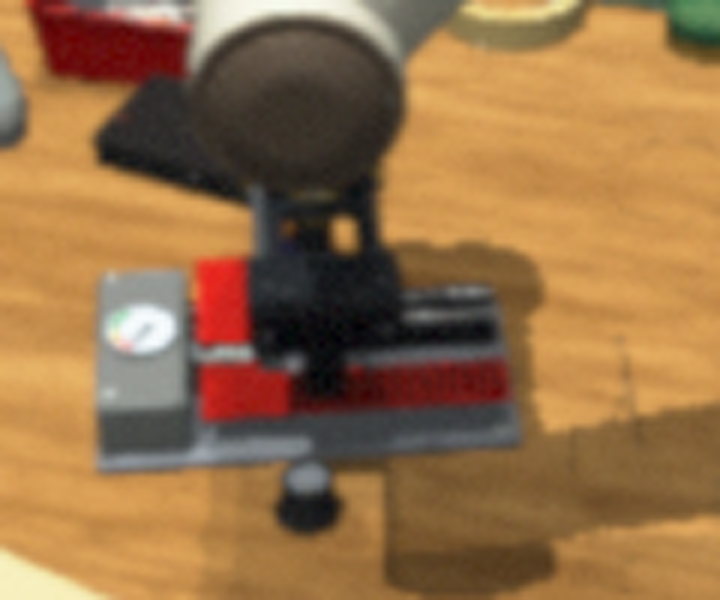

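```bash
python3 -m creep '[[0.76,-0.012,0,0.002,0,0,0],[0.76,-0.022,0,0.002,0,0,0],[0.76,-0.032,0,0.002,0,0,0],[0.76,-0.038,0,0.002,0,0,0]]'; python3 st.py d
```

```text
time_s: 5.52
tcp_pos: [0.6136, 0.0095, 0.046]
ee_rot: [[-0.942, -0.335, 0.007], [-0.335, 0.942, -0.001], [-0.007, -0.003, -1.0]]
wrist_force: [-8.0, -3.3, 7.8]
gripper_width: 0.758
5.5167 [-0.0186 -0.0026  0.046 ] [-8.0268 -3.2567  7.8472] 0.7578374394671592 yaw -0.08966786162650656 zaxis [ 0.0074 -0.0005 -1.    ]
```

```bash
python3 -m creep '[[0.76,-0.004,0,0,0,0,0],[0.76,-0.004,0,0,0,0,0],[0.76,-0.004,0,0,0,0,0]]'; python3 st.py e
```

```text
time_s: 5.92
tcp_pos: [0.6136, 0.0094, 0.046]
ee_rot: [[-0.943, -0.334, 0.005], [-0.334, 0.943, -0.001], [-0.005, -0.003, -1.0]]
wrist_force: [-4.4, -2.0, 4.4]
gripper_width: 0.761
5.9167 [-0.0186 -0.0027  0.046 ] [-4.4012 -2.0163  4.3546] 0.7607876357979892 yaw -0.1624809374813671 zaxis [ 0.0054 -0.0008 -1.    ]
```

View pics/ed.png

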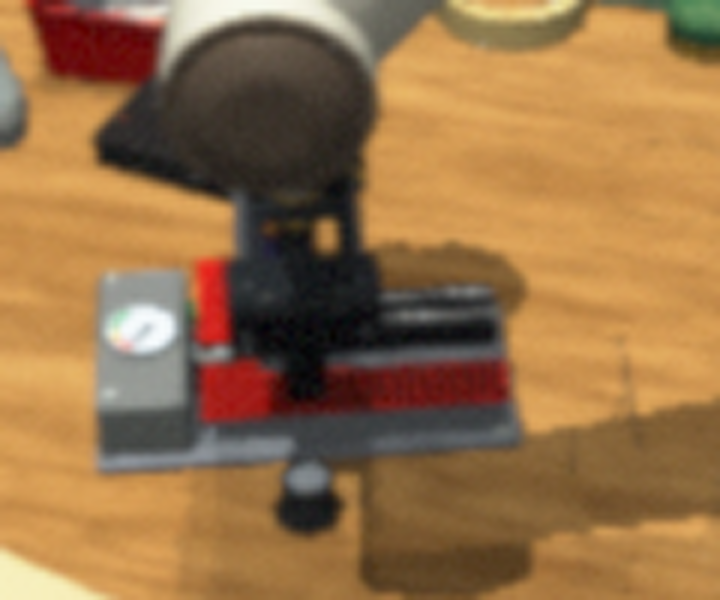

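View pics/es.png

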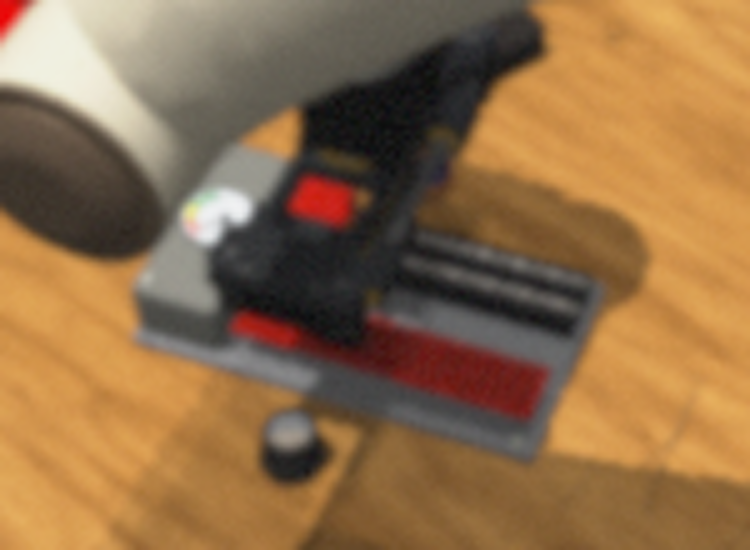

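View pics/ew.png

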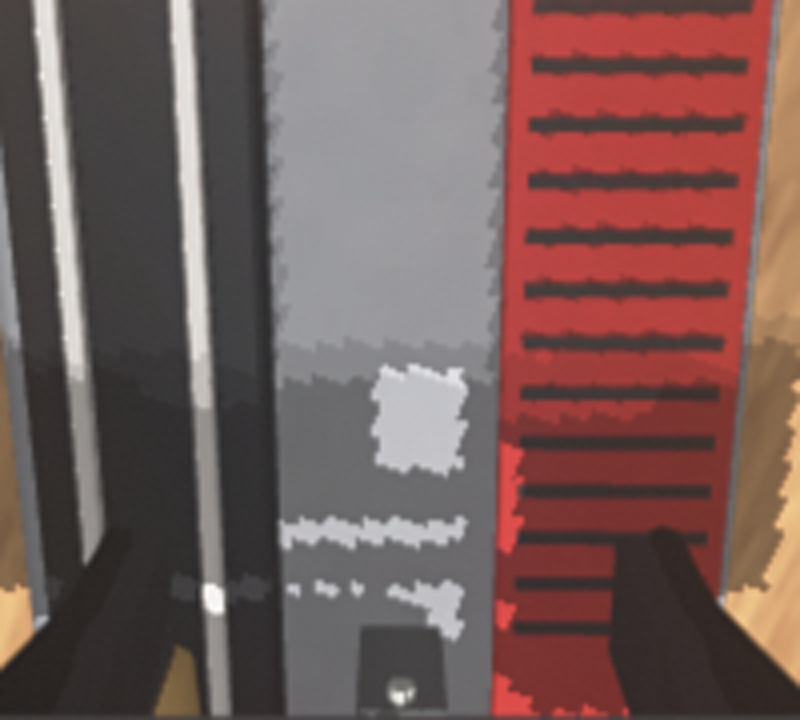

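```bash
python3 -m creep '[[0.76,-0.01,0,0,0,0,0],[0.76,-0.01,0,0,0,0,0],[0.76,-0.01,0,0,0,0,0]]'; python3 st.py f
```

```text
time_s: 6.32
tcp_pos: [0.6138, 0.0095, 0.0458]
ee_rot: [[-0.943, -0.332, -0.001], [-0.332, 0.943, -0.002], [0.001, -0.002, -1.0]]
wrist_force: [-6.8, -1.2, 6.9]
gripper_width: 0.76
6.3167 [-0.0184 -0.0027  0.0458] [-6.763  -1.2089  6.9494] 0.7601078632890572 yaw -0.2637895708899805 zaxis [-0.0006 -0.0021 -1.    ]
```

```bash
python3 -m creep '[[0.76,0.02,0,0.001,0,0,0],[0.76,0.05,0,0.001,0,0,0],[0.76,0.1,0,0.001,0,0,0],[0.76,0.15,0,0.001,0,0,0],[0.76,0.15,0,0.001,0,0,0]]'; python3 st.py g
```

```text
time_s: 6.88
tcp_pos: [0.5693, -0.006, 0.0459]
ee_rot: [[-0.943, -0.331, -0.001], [-0.331, 0.943, -0.002], [0.002, -0.001, -1.0]]
wrist_force: [-2.3, -1.1, 2.8]
gripper_width: 0.758
6.8833 [-0.0655 -0.0023  0.0459] [-2.2771 -1.0568  2.8073] 0.7577960691793495 yaw -0.31399657841360284 zaxis [-0.0012 -0.0016 -1.    ]
```

View pics/gd.png

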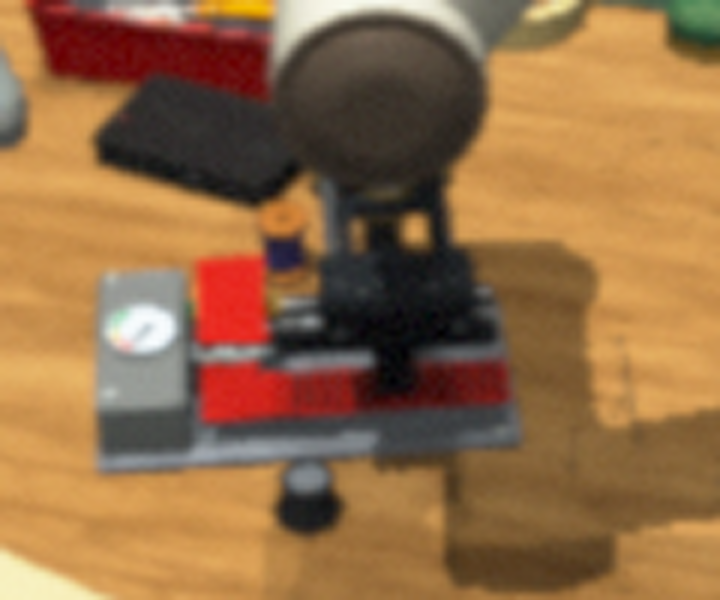

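View pics/gs.png

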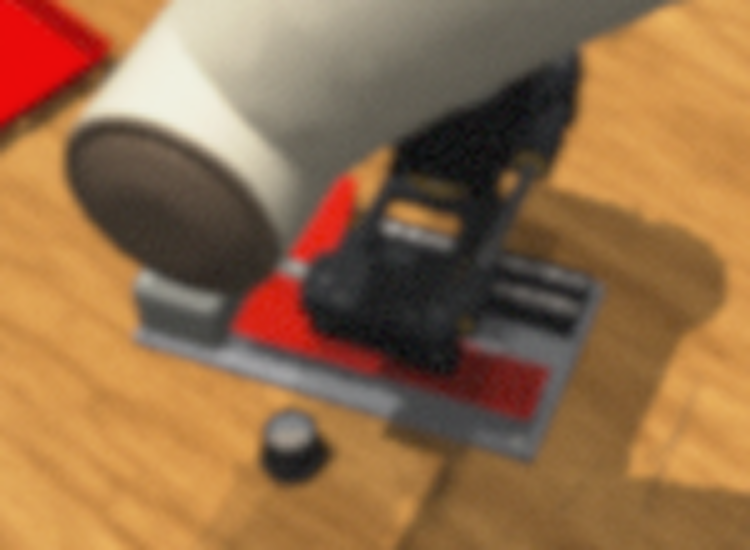

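Run:
```python
from h import *
from fit import p
from station import r
import cv2
m=r.camera_model('side')
for x in (-.03,-.02,-.015,-.01,-.008,-.004,0,.01): print(x,((proj(m,T(p,[(x,-.038,.032)]))-[250,150])*6).round(0))
print('flap corner/paddle',((proj(m,T(p,[(0,-.052,.041),(-.125,.048,.028),(.042,0,.044)]))-[250,150])*6).round(0))
im=cv2.imread('pics/gd.png'); cv2.imwrite('pics/gd2.png',cv2.resize(im[230:360,180:340],None,fx=4,fy=4,interpolation=cv2.INTER_CUBIC))
```

```text
-0.03 [[317. 294.]]
-0.02 [[299. 295.]]
-0.015 [[289. 296.]]
-0.01 [[280. 296.]]
-0.008 [[276. 296.]]
-0.004 [[269. 297.]]
0 [[262. 297.]]
0.01 [[243. 298.]]
flap corner/paddle [[260. 268.]
 [510. 394.]
 [183. 330.]]
```

View pics/gd2.png

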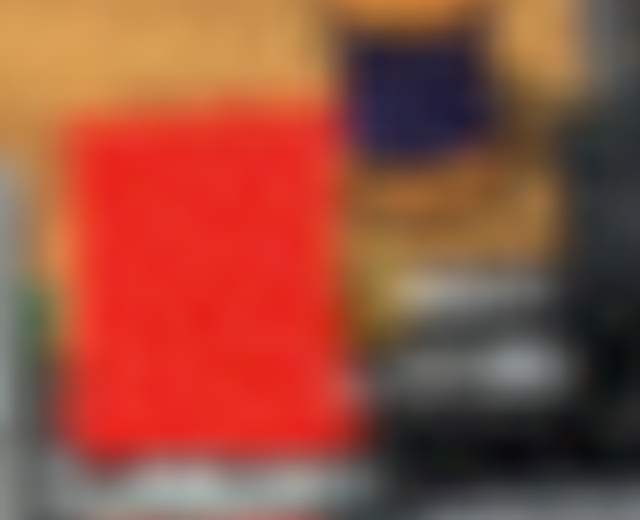

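```bash
python3 -m creep '[[0.76,0,0,-0.008,0,0,0],[0.76,0,0,-0.016,0,0,0],[0.76,0,0,-0.024,0,0,0],[0.76,0,0,-0.032,0,0,0],[0.76,0,0,-0.05,0,0,0]]'; python3 -m creep '[[0.76,0.05,0,-0.1,0,0,0],[0.76,0.1,0,-0.2,0,0,0],[0.76,0.15,0,-0.3,0,0,0],[0.76,0.15,0,-0.3,0,0,0],[0.76,0.15,0,-0.3,0,0,0]]'; python3 st.py i
python3 - <<'E'
from station import r
import cv2,pickle
s=r.sense(); im=r.capture('wrist'); cv2.imwrite('pics/iw0.png',im); pickle.dump((s,r.camera_model('wrist')),open('wi.pkl','wb'))
cv2.imwrite('pics/iwc.png',cv2.resize(im[140:290,230:400],None,fx=4,fy=4,interpolation=cv2.INTER_CUBIC))
E
```

```text
time_s: 7.45
tcp_pos: [0.5707, -0.0055, 0.06]
ee_rot: [[-0.943, -0.332, -0.003], [-0.332, 0.943, -0.002], [0.004, -0.001, -1.0]]
wrist_force: [-0.3, 0.3, 0.4]
gripper_width: 0.763
time_s: 7.87
tcp_pos: [0.5294, -0.0199, 0.1526]
ee_rot: [[-0.943, -0.332, 0.003], [-0.332, 0.943, -0.001], [-0.002, -0.002, -1.0]]
wrist_force: [0.1, -0.9, 0.5]
gripper_width: 0.758
7.8667 [-0.1078 -0.002   0.1526] [ 0.1233 -0.9175  0.507 ] 0.7577270020628171 yaw -0.28131869654977026 zaxis [ 0.0025 -0.0008 -1.    ]
```

View pics/id.png

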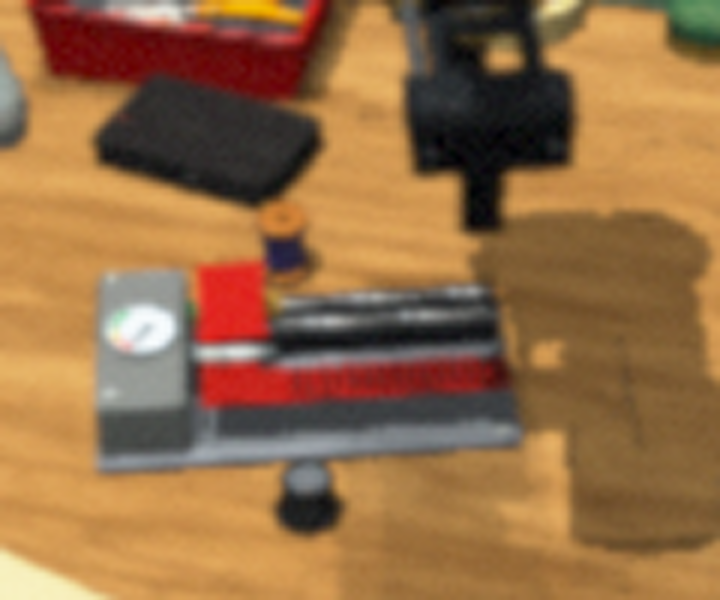

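View pics/iwc.png

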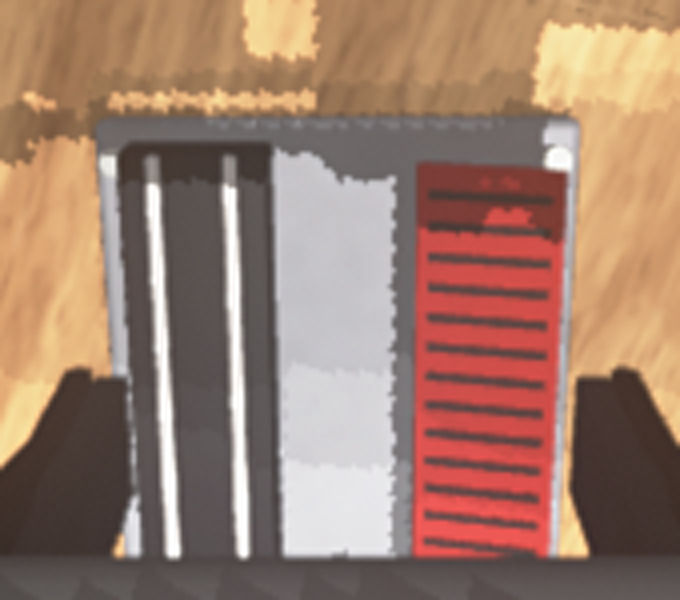

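View pics/is.png

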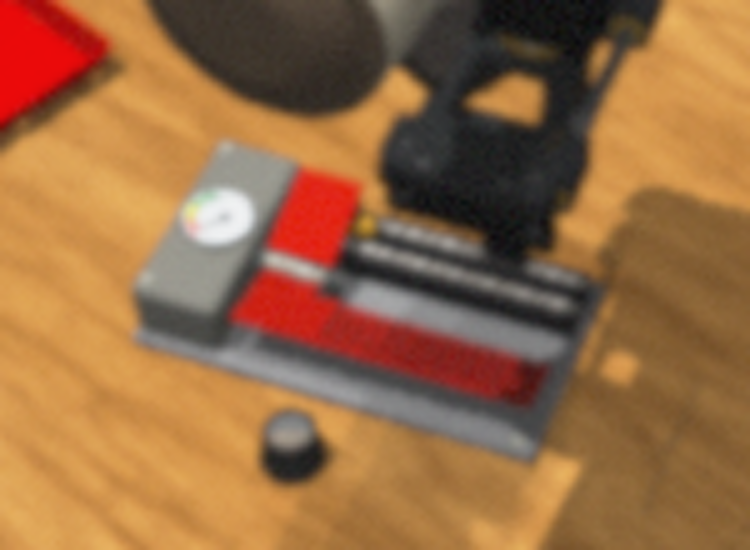

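```bash
python3 -m creep '[[0.76,-0.15,0,-0.1,0,0,0],[0.76,-0.15,0,-0.1,0,0,0],[0.76,-0.15,0,-0.1,0,0,0],[0.76,-0.15,0,-0.1,0,0,0]]';  python3 - <<'E'
from station import r
import cv2,pickle
s=r.sense(); im=r.capture('wrist'); cv2.imwrite('pics/jw0.png',im); pickle.dump((s,r.camera_model('wrist')),open('wj.pkl','wb'))
cv2.imwrite('pics/jwc.png',cv2.resize(im[140:290,250:380],None,fx=4,fy=4,interpolation=cv2.INTER_CUBIC))
E
```

```text
time_s: 8.4
tcp_pos: [0.5708, -0.0048, 0.1773]
ee_rot: [[-0.943, -0.332, -0.007], [-0.332, 0.943, -0.003], [0.008, -0.0, -1.0]]
wrist_force: [-0.4, 0.4, -0.5]
gripper_width: 0.761
```

View pics/jwc.png

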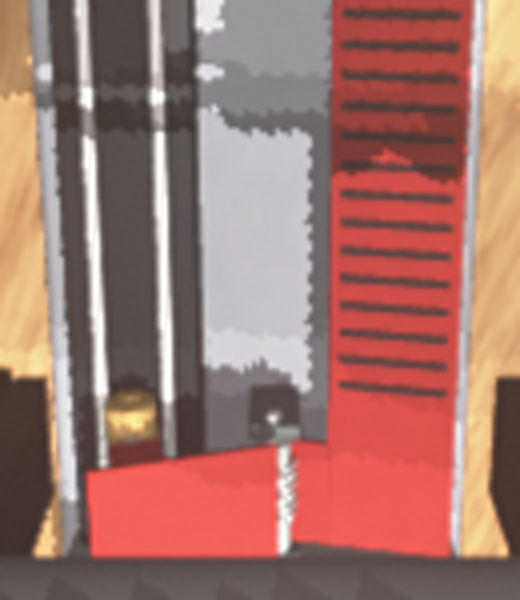

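Run:
```python
from h import *
from fit import tf
import pickle
s,m=pickle.load(open('wj.pkl','rb')); m=wristmodel(m,s)
C=lambda u,v:(250+u/4,140+v/4)
print('tail',tf(ray(m,C(132,393),.030)),'lip face bottom on cell',tf(ray(m,C(132,443),.036)),'lug top rear edge',tf(ray(m,C(275,432),.034)),'plate -y corner',tf(ray(m,C(88,472),.056)))
```

```text
tail [-0.0099 -0.0383  0.03  ] lip face bottom on cell [ 0.0018 -0.0381  0.036 ] lug top rear edge [-0.0002 -0.0001  0.034 ] plate -y corner [-0.0007 -0.0467  0.056 ]
```

Run:
```python
from station import r
from h import *
from fit import p
import cv2
a=r.capture('side'); b=r.capture('scene')
A=cv2.resize(a[185:215,270:310],None,fx=18,fy=18,interpolation=cv2.INTER_NEAREST)
m=r.camera_model('side')
for x in (.036,.038,.040,.042): print(x,((proj(m,T(p,[(x,-.038,.032),(x,-.038,.044)]))-[270,185])*18).round(0).ravel())
cv2.imwrite('pics/k.png',A); print(r.sense()['time_s'])
d=r.outline_of('side','cell');print([(x['score'],np.array(x['rect'])*[640,400,640,400]) for x in d][:2])
d=r.outline_of('scene','cell');print([(x['score'],np.array(x['rect'])*[640,400,640,400]) for x in d][:2])
```

```text
0.036 [225. 274. 221. 223.]
0.038 [214. 275. 209. 223.]
0.04 [203. 275. 198. 224.]
0.042 [192. 276. 187. 225.]
8.55
[]
[(0.2, array([409.92 , 144.92 , 431.808, 168.6  ]))]
```

View pics/k.png

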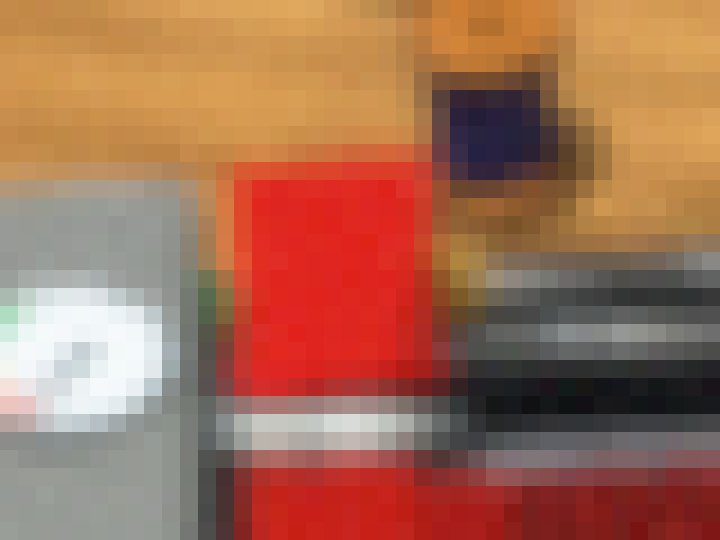

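```bash
python3 -c "
from station import r
s=r.sense();print(s['time_s'],s['wrist_force'],s['joint_velocities'])
print(r.finish_job())"
```

```text
8.65 [-0.08454831  0.60428155  0.34916966] [ 0.15820127 -0.37718592  0.365733    0.00815103 -0.03811726  0.09116664]
the job is handed in; nothing more can be done
None
```

I pressed the paddle down with one fingertip and pushed the cell under the open flap with the other. At the end I backed off and let the flap come down, then handed the job in at 8.65 s. `finish_job` gives no verdict, so I don't know the result.

- **Push:** the cell stopped dead at the end. Commanding up to 3 mm further moved the tool only 0.2 mm, while the push force rose to about 7 to 9 N. I took this as the end contact.
- **Cell position:** in the last pictures the gold tail stands about 8 to 10 mm out in front of the lip, where 8 mm is fully home. The green nose shows right next to the meter housing. I put the cell's origin at x of about 14 to 16 mm, good to about 2 mm; at worst the wrist picture could put it near the 12 mm limit.
- **Flap:** it stands partly open, resting on the cell. I judged this by eye and could not measure the joint angle or how hard it presses on the cell.
- **Surroundings:** the gripper is clear of everything, with the tool at a height of about 0.18 m and wrist force under 1 N. The spool, eyeglass, tape and tin looked unmoved. I did not check the oil bottle at the end, though the arm never went near it.
- **Check that failed:** the network did not find the mostly covered cell at the end. It reported nothing in the side camera and one weak false hit in the scene camera, so the position rests on the push and my own pixel measurements.

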